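# Lay the pen in the fold of the record booklet

### The arm

A 6-joint arm with a two-finger parallel gripper is mounted at the origin on a cart in front of the work surface, level with it; the furniture and walls round the work are solid. World frame = base frame: x ahead of the robot, y to its left, z up, the work surface at z = 0. Lengths are in m, angles in rad, forces in N, time in s.
With the tool pointing down it reaches from about 0.35 to 0.775 m from the base axis. Payload 5.5 kg.
Tool frame: the origin (TCP) lies at the very end of the fingers, on their centre line; the grasp point (between the pads) lies 19 mm behind it (env.grip_point_offset is the distance from the TCP to the grasp point, in m); z points along the fingers, y is the line along which they close (so a half turn about z gives the same grasp; the last joint's range is limited). The gripper opens to 85 mm and grips with 20 to 120 N. Pads are 22 mm wide; open, the fingers measure 114 mm over their backs; the gripper's body (76 mm by 85 mm) begins 54 mm behind the grasp point. The pads swing forward as they close: fully open they stand 13 mm farther back than shut.
Start: joints at [1.009, 0.313, 0.046, 1.304, 0, 1.431], TCP at [0.235, 0.525, 0.231] pointing down, gripper open.
Joint ranges: [-2.76, 2.76], [-0.86, 1.69], [-1.03, 1.26], [-2.2, 2.34], [-1.47, 1.5], [-3.14, 3.14]. Speed limits (rad/s): [2.57, 2.57, 3.14, 3.14, 3.14, 3.14].

### API

Orientations are given as a unit quaternion [w, x, y, z].
In Python, from workcell import sensors, imaging, workorder, env gives the robot as it stands.
- The arm moves only by the shell command python3 -m handwheel 'ROWS' [FORCE]. ROWS is JSON, a list of rows, each a list of 5 numbers: the shift along the tool's x, y, z in mm, then the turn about the tool's z in rad, then the opening, from 0 (shut) to 1 (fully open). A call has 1 to 8 rows; each row is the pose to reach, as a shift and turn from the pose commanded when the call began, along the tool's axes at that moment; what a row does not reach only later rows make up. A row lasts 1/10 s, in which the tool goes at most 50 mm and 8.59 degrees, less where a joint would pass 70% of its speed; a pose out of reach is approached as far as the arm can. A call with a gripper value outside its range is refused whole. The fingers move at their own pace and stop on an object; FORCE is the grip in N (left out, the last holds). Time passes only in rows, so rows that repeat a pose let the fingers close. It gives the time, the measured TCP pose, the force, the opening and the grip force at its end, in the units of the state.
- sensors.get_state(): the state, without advancing time (a new reading comes with each control period).
- imaging.read_camera(name): name is "scene" or "top"; returns a dict with "color" (420x560x3 uint8, blue, green, red), "z_map" (420x560 float32, m along the optical axis (not along the pixel's ray), 0 where there is no reading), "fx", "fy", "cx", "cy" (pixels), "k1" (the pictures are not rectified: a ray, as slopes to the right and down, at radius r is drawn at 1 + k1 r^2 times it, then the intrinsics apply), "xyz" and "rotation" of the camera in the world. Camera axes: x right, y down, z forward; pixel columns grow to the right and rows downward; lengths in m; the calibration is good to about 2 mm. A picture is of the moment at which its call begins.
- workorder.hand_in(): hands the job in; it is judged then, once.
The state is a dict: "clock": time; "joint_pos": joint angles; "qvel": joint speeds; "tau": joint torques, N m; "tcp_pos": TCP position; "orientation": TCP orientation; "wrist_force": force on the tool from outside, world axes, zero at the start; "ft_torque": the same for the moment, N m; "finger_gap": finger opening in m; "grip_force": force on a finger pad.
Only numpy, scipy, OpenCV 4.12 (cv2) and the standard library are available. Lean on these libraries where they do the work, as an engineer would, in place of code of your own. Each camera call takes 0.05 s, during which the arm holds its last target. There are 200 camera calls.

### The job

Get the record booklet ready for the next entry: take the ball pen out of the desk stand and set its lower end on the open booklet while it is still steep. Keeping the pen pinched, press that end on the page and bring your fingers down and along the fold so that the pen swings over within the fingers until it lies nearly flat, then let go, so that it lies flat in the middle of the booklet along the fold. Leave the pencil and the penlight standing in the stand.

Things in the scene. Friction and masses are not known exactly. Their poses are not given: they have to be found in the camera images.
- pen_mid (a point): middle (half-way along, on the centre line) of the loose ball pen: 141 mm long, about 8 x 9 mm thick, 15 g, slim clear barrel, blue rear part, bare writing point. It starts upright, point down, in one well of the stand. Its y axis runs along the pen and points from the end that is up at the start to the end that is down; each end is 70.5 mm from the middle.
- pen: the same ball pen; origin 1.5 mm from pen_mid along its y axis, on its side. At the start its upper end is 146 mm above the worktop, 100 mm above the stand's top; it has about 1 mm play on each side in its well.
- booklet: open record booklet with a blue cover, 199 x 299 mm, 13 mm thick, fixed to the worktop. Origin at the centre of its underside; x runs along its short side and along the fold between the two pages, y along its long side, z up. The upper side is a flat hard surface 13 mm above the worktop.
- stand: low grey desk stand fixed to the worktop, 62 x 152 mm at its foot, 46 mm high, with three equal 11 mm square wells, 41 mm deep, in a row along its y axis at -45, 0 and +45 mm. Origin: centre of its underside. Pen, pencil and penlight stand in the wells in any order; gripping across the row (along the stand's x axis) keeps clear of the neighbours.
- pencil_mid (a point): middle of the loose short yellow pencil with a ball on its upper end, about 8 mm thick, standing in another well and out of it by about 70 mm. To be left alone.
- penlight_mid (a point): middle of the loose aluminium examination penlight, 9 mm thick and 120 mm long, with a pocket clip, standing in the remaining well. To be left alone.

How it is judged:
On the way, in this order (a step that is already met when the one before it is completed fails the run):
1. the pinched pen, still steep (less than about 50 degrees from upright), touches the booklet with its lower end (contact force between the fingers and pen above 0.3 N and contact force between pen and booklet above 0.1 N and angle between pen_mid's own y axis and vertical above 2.2416 rad), for 0.05 s.
2. still pinched and touching the booklet, the pen has swung over to within 30 degrees of flat (contact force between the fingers and pen above 0.3 N and contact force between pen and booklet above 0.1 N and angle between pen_mid's own y axis and vertical below 2.0908 rad), for 0.05 s.
At the end, for the whole second after the job is handed in: the pen lies flat (within 10 degrees) and still on the booklet, along the fold within 17 degrees either way round, its middle within 25 mm of the fold and within 35 mm of the fold's middle; the pencil and the penlight still stand in their wells (moved less than 30 mm) (angle between pen_mid's own y axis and vertical between 1.4 and 1.74 rad and angle between the y axis of pen_mid and the x axis of booklet, either way round below 0.3 rad and y of pen_mid in the frame of booklet between -0.025 and 0.025 m and x of pen_mid in the frame of booklet between -0.035 and 0.035 m and height (world z) of pen_mid below 0.03 m and linear speed of pen below 0.02 m/s and distance of each of pencil_mid, penlight_mid from where it was at the start of the episode below 0.03 m); the robot touches nothing.
It fails at once if the pencil or the penlight is pulled out or knocked away (moved 30 mm or more) (distance of any of pencil_mid, penlight_mid from where it was at the start of the episode above 0.03 m).
It also fails if it takes over 45 s, if anything falls off the work surface, if the arm or the gripper's body presses on something with over 40 N, if the wrist force passes 120 N, or if a joint passes its speed limit or range.

## Working session

There is one attempt and no reset: what is moved stays moved. The work goes in short steps, Python scripts to look and compute and a shell command to move; the robot and the scene stay as the last step left them, time stands still between calls to the robot, and variables do not carry over. Pictures are saved under pics/ and viewed, at most 10 in all, crops included, and the job is handed in when it is done.

```bash
mkdir -p pics; ls; python3 - <<'E'
from workcell import sensors, imaging, env
import cv2
s=sensors.get_state(); print({k:s[k] for k in('clock','tcp_pos','orientation','finger_gap')},env.grip_point_offset)
for n in('scene','top'):
    d=imaging.read_camera(n); cv2.imwrite(f'pics/{n}0.png',d['color'])
    print(n,d['fx'],d['cx'],d['cy'],d['k1'],d['xyz'],d['rotation'])
E
```

```text
pics
{'clock': 0.0, 'tcp_pos': array([0.23512937, 0.52417278, 0.23043047]), 'orientation': array([-3.15483067e-04,  2.09334364e-01,  9.77843709e-01, -8.40387857e-04]), 'finger_gap': 0.08522268220257063} 0.0187
scene 416.4338119797091 283.4043922401548 217.20907612723246 -0.042512020770678144 [ 0.11543543 -0.57942177  0.65488336] [-0.38780307  0.86347368 -0.29194288  0.13708148]
top 412.3654760171916 282.2599527598286 210.2317184483761 0.01879118304106074 [ 0.36696829 -0.04749257  1.00500732] [ 0.06291188 -0.70390568  0.70451323 -0.06496153]
```

View pics/scene0.png

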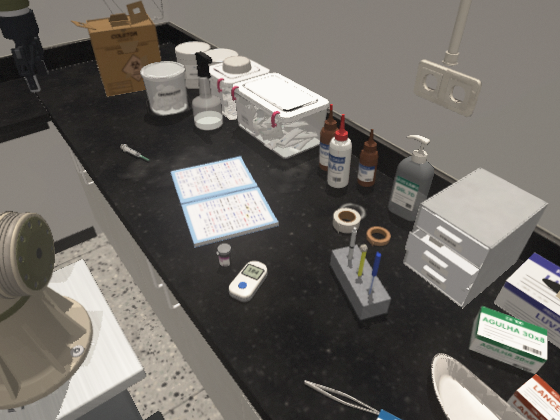

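View pics/top0.png

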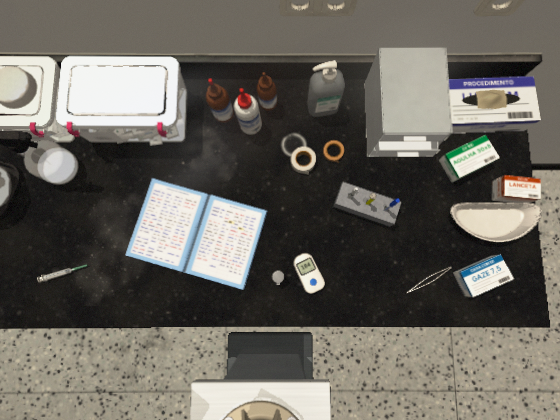

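The scene view shows penlight (352,235), yellow pencil (361,255) and blue pen (376,258) in the stand. The top view shows the stand around (368,203), the pen on its right at (395,203), and the booklet with corners near (153,179), (267,210), (246,289), (126,257).

```bash
cat > h.py <<'E'
import numpy as np, cv2
from scipy.spatial.transform import Rotation as R
from workcell import sensors, imaging
def rot(q): return R.from_quat(np.roll(q,-1)).as_matrix()
def rays(d,px):
    K=np.array([[d['fx'],0,d['cx']],[0,d['fy'],d['cy']],[0,0,1.]])
    u=cv2.undistortPoints(np.array(px,float).reshape(-1,1,2),K,np.array([d['k1'],0,0,0.]))[:,0]
    return np.c_[u,np.ones(len(u))]@rot(d['rotation']).T
def plane(d,px,z):
    r=rays(d,px); c=np.array(d['xyz']); return c+r*((z-c[2])/r[:,2])[:,None]
def cloud(d):
    h,w=d['z_map'].shape; v,u=np.mgrid[:h,:w]
    return (np.array(d['xyz'])+rays(d,np.c_[u.ravel(),v.ravel()])*d['z_map'].reshape(-1,1)).reshape(h,w,3)
def blue(d,box):
    x0,y0,x1,y1=box; c=d['color'].astype(int); m=(c[...,0]>c[...,2]+60)&(c[...,0]>c[...,1]+40)
    k=np.zeros_like(m); k[y0:y1,x0:x1]=m[y0:y1,x0:x1]; v,u=np.nonzero(k); return np.c_[u,v]
E
python3 - <<'E'
from h import *
np.set_printoptions(precision=4,suppress=True)
t=imaging.read_camera('top'); s=imaging.read_camera('scene')
for d,box,n in((t,(110,165,275,300),'top'),(s,(160,140,290,250),'scene')):
    x0,y0,x1,y1=box; m=(d['color'].min(2)>110).astype(np.uint8); k=np.zeros_like(m);k[y0:y1,x0:x1]=m[y0:y1,x0:x1]
    k=cv2.morphologyEx(k,cv2.MORPH_CLOSE,np.ones((5,5))); c=max(cv2.findContours(k,0,1)[0],key=cv2.contourArea)
    P=plane(d,c[:,0],.013)[:,:2]*1000
    r=cv2.minAreaRect(P.astype(np.float32)); print(n,'booklet',r)
    C=cloud(d); X=C.reshape(-1,3); q=(X[:,2]>.038)&(X[:,2]<.052)&(abs(X[:,0]-.44)<.12)&(abs(X[:,1]+.23)<.12)
    print('stand',q.sum(),cv2.minAreaRect((X[q,:2]*1000).astype(np.float32)),np.median(X[q],0))
b=blue(t,(380,190,410,225)); print('top blue',len(b),b.min(0),b.max(0)); print(b.tolist())
C=cloud(t)
for u,v in b: print(u,v,C[v,u])
b2=blue(s,(362,240,392,300)); print('scene blue',b2.min(0),b2.max(0))
for v in np.unique(b2[:,1]): print(v,b2[b2[:,1]==v,0].mean(),end='; ')
cv2.imwrite('pics/c.png',np.hstack([cv2.resize(t['color'][165:245,320:420],(400,320),interpolation=2),cv2.resize(s['color'][220:320,320:400],(320,400),interpolation=2)[:320]]))
E
```

```text
top booklet ((494.5688781738281, 157.88885498046875), (295.2088317871094, 197.0230255126953), 73.80645751953125)
stand 682 ((558.1275634765625, -253.4351806640625), (146.0025634765625, 52.10516357421875), 70.84623718261719) [ 0.5433 -0.2744  0.0456]
scene booklet ((485.5382995605469, 135.2863006591797), (338.3426513671875, 198.0256805419922), 74.14990997314453)
stand 1002 ((534.7035522460938, -253.6353759765625), (153.6695556640625, 50.59732437133789), 89.84851837158203) [ 0.5423 -0.28    0.0452]
top blue 29 [391 198] [399 205]
[[397, 198], [398, 198], [395, 199], [396, 199], [397, 199], [398, 199], [394, 200], [395, 200], [396, 200], [397, 200], [398, 200], [399, 200], [393, 201], [395, 201], [396, 201], [397, 201], [398, 201], [399, 201], [392, 202], [393, 202], [394, 202], [395, 202], [396, 202], [397, 202], [398, 202], [392, 203], [393, 203], [394, 203], [391, 205]]
397 198 [ 0.5825 -0.3372 -0.0034]
398 198 [ 0.5823 -0.3394 -0.0023]
395 199 [ 0.5487 -0.2904  0.1443]
396 199 [ 0.55   -0.2942  0.1385]
397 199 [ 0.5495 -0.2956  0.1408]
398 199 [ 0.5495 -0.2978  0.1408]
394 200 [ 0.5
[... 154 characters left out ...]
5]
399 200 [ 0.5471 -0.2995  0.142 ]
393 201 [ 0.5474 -0.29    0.1295]
395 201 [ 0.546  -0.2924  0.1365]
396 201 [ 0.5448 -0.2928  0.1425]
397 201 [ 0.545  -0.2952  0.1416]
398 201 [ 0.5442 -0.2963  0.1451]
399 201 [ 0.545  -0.2995  0.1414]
392 202 [ 0.5465 -0.2895  0.1231]
393 202 [ 0.5467 -0.2919  0.1223]
394 202 [ 0.5443 -0.2908  0.1339]
395 202 [ 0.5439 -0.2924  0.136 ]
396 202 [ 0.5424 -0.2924  0.1436]
397 202 [ 0.5423 -0.2945  0.1438]
398 202 [ 0.5425 -0.2968  0.1431]
392 203 [ 0.5462 -0.292   0.1137]
393 203 [ 0.5444 -0.2917  0.1226]
394 203 [ 0.5435 -0.2927  0.127 ]
391 205 [ 0.5431 -0.2915  0.1067]
scene blue [376 252] [380 256]
252 377.5; 253 378.0; 254 378.0; 255 378.0; 256 378.5;
```

View pics/c.png

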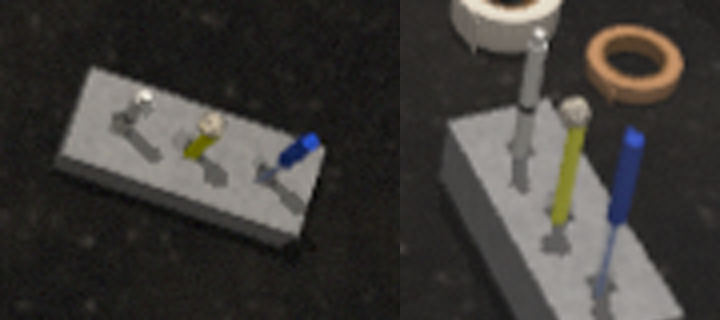

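```bash
python3 - <<'E'
from h import *
np.set_printoptions(precision=4,suppress=True)
t=imaging.read_camera('top'); s=imaging.read_camera('scene')
print(plane(t,[[397.3,199.5]],.146), plane(s,[[378,252.5]],.146))
P=plane(t,[[343,181.75],[401.25,202.5],[395,224.3],[334.5,204.5]],.046); print('stand corners',P)
e=P[1]-P[0]; e2=P[2]-P[3]; print(np.degrees(np.arctan2(e[1],e[0])),np.degrees(np.arctan2(e2[1],e2[0])),P.mean(0))
# well shade at (265,173)/4, pencil ball, penlight
print(plane(t,[[386.2,208.3]],.046),plane(s,[[320+198/4,220+285/4]],.046), 'neighbor',plane(t,[[372.7,195.8]],.116),plane(t,[[356,190]],.125))
C=cloud(s)
for c in(t,s):
    X=cloud(c).reshape(-1,3); q=(X[:,2]>.13)&(abs(X[:,0]-.55)<.03)&(abs(X[:,1]+.295)<.03); print(q.sum(),X[q].mean(0),X[q].max(0))
# booklet corners refined
print(plane(t,[[205,193.5],[186.5,272.5]],.013))
st=sensors.get_state(); M=rot(st['orientation']); print(M, st['tcp_pos'])
E
```

```text
[[ 0.5473 -0.2947  0.146 ]] [[ 0.5446 -0.2938  0.146 ]]
stand corners [[ 0.6118 -0.1959  0.046 ]
 [ 0.561  -0.3325  0.046 ]
 [ 0.5088 -0.3151  0.046 ]
 [ 0.5563 -0.1742  0.046 ]]
-110.39235080186076 -108.63009283899413 [ 0.5595 -0.2544  0.046 ]
[[ 0.5471 -0.2962  0.046 ]] [[ 0.5426 -0.2964  0.046 ]] neighbor [[ 0.562  -0.2496  0.116 ]] [[ 0.573  -0.2116  0.125 ]]
24 [ 0.5455 -0.294   0.1404] [ 0.5493 -0.2888  0.1453]
44 [ 0.5432 -0.2966  0.1384] [ 0.5491 -0.2905  0.1444]
[[0.5906 0.1396 0.013 ]
 [0.3984 0.1771 0.013 ]]
[[-0.9124  0.4094 -0.0004]
 [ 0.4094  0.9124 -0.0005]
 [ 0.0001 -0.0006 -1.    ]] [0.2353 0.5245 0.231 ]
```

```bash
cat > to.py <<'E'
# shift/turn in tool axes to reach TCP x y z with finger line at yaw deg
import sys
from h import *
def to(x,y,z,yaw):
    s=sensors.get_state(); M=rot(s['orientation']); d=M.T@(np.array([x,y,z])-s['tcp_pos'])
    a=np.degrees(np.arctan2(M[1,1],M[0,1])); t=(a-yaw+90)%180-90
    print(np.round(d*1000,1),'turn',round(np.radians(t),3),'tcp',np.round(s['tcp_pos'],4),'yaw',round(a,2),'z',np.round(M[:,2],4),'q6',s['joint_pos'][5],'F',np.round(s['wrist_force'],2),'gap',s['finger_gap'],'grip',s['grip_force'],'t',s['clock'])
to(*map(float,sys.argv[1:]))
E
python3 -m handwheel '[[-619,-620,31,1.489,1],[-619,-620,31,1.489,1],[-619,-620,31,1.489,1],[-619,-620,31,1.489,1],[-619,-620,31,1.489,1],[-619,-620,31,1.489,1],[-619,-620,31,1.489,1],[-619,-620,31,1.489,1]]' 20
python3 to.py .546 -.295 .2 -19.5
```

```text
clock: 1.1
tcp_pos: [0.3776, 0.1491, 0.2174]
orientation: [0.0, 0.727, 0.687, 0.001]
wrist_force: [1.0, 0.5, -0.0]
finger_gap: 0.0854
grip_force: 0.0
[-433.8  193.3   17.5] turn 0.284 tcp [0.3776 0.1491 0.2174] yaw -3.26 z [ 1.2e-03  3.0e-04 -1.0e+00] q6 1.8051955580943564 F [ 0.97  0.46 -0.  ] gap 0.08537654898961279 grip 0.0 t 1.1
```

```bash

python3 -m handwheel '[[-434,193,17,0.284,1],[-434,193,17,0.284,1],[-434,193,17,0.284,1],[-434,193,17,0.284,1],[-434,193,17,0.284,1],[-434,193,17,0.284,1],[-434,193,17,0.284,1],[-434,193,17,0.284,1]]' >/dev/null
python3 -m handwheel '[[0,0,0,0,1],[0,0,0,0,1]]'
python3 to.py .546 -.295 .086 -19.5
```

```text
clock: 2.1
tcp_pos: [0.5206, -0.2231, 0.2019]
orientation: [-0.001, 0.816, 0.578, -0.0]
wrist_force: [0.3, 1.0, 0.7]
finger_gap: 0.0857
grip_force: 0.0
[-59.6  48.  115.8] turn 0.003 tcp [ 0.5206 -0.2231  0.2019] yaw -19.32 z [-0.0014  0.0012 -1.    ] q6 1.361279933511567 F [0.31 1.03 0.68] gap 0.08570125049966801 grip 0.0 t 2.1
```

```bash

python3 -m handwheel '[[-60,48,1,0,1],[-60,48,1,0,1],[-60,48,1,0,1],[-60,48,1,0,1]]' >/dev/null
python3 to.py .546 -.295 .086 -19.5
```

```text
[ -1.8   0.6 115.8] turn 0.006 tcp [ 0.5461 -0.2932  0.2018] yaw -19.16 z [-7.0e-04  1.1e-03 -1.0e+00] q6 1.2826496036250121 F [-0.56  0.65 -1.15] gap 0.08544126200131666 grip 0.0 t 2.5
```

Descend, close, then check.

```bash

python3 -m handwheel '[[-2,1,30,0,1],[-2,1,60,0,1],[-2,1,90,0,1],[-2,1,116,0,1],[-2,1,116,0,1],[-2,1,116,0,1]]' >/dev/null
python3 -m handwheel '[[0,0,0,0,0],[0,0,0,0,0],[0,0,0,0,0],[0,0,0,0,0],[0,0,0,0,0],[0,0,0,0,0],[0,0,0,0,0],[0,0,0,0,0]]' 20
python3 to.py .546 -.295 .186 -19.5
```

```text
clock: 3.9
tcp_pos: [0.5466, -0.2968, 0.086]
orientation: [-0.0, 0.815, 0.579, -0.0]
wrist_force: [-1.2, 0.2, 3.1]
finger_gap: 0.0081
grip_force: 25.3
[   1.5   -1.2 -100. ] turn 0.005 tcp [ 0.5466 -0.2968  0.086 ] yaw -19.2 z [-2.e-04  0.e+00 -1.e+00] q6 1.2794862141789674 F [-1.25  0.16  3.15] gap 0.008069659844466703 grip 25.324924886226654 t 3.9
```

```bash

python3 -m handwheel '[[0,0,-20,0,0],[0,0,-40,0,0],[0,0,-65,0,0],[0,0,-95,0,0],[0,0,-125,0,0],[0,0,-150,0,0],[0,0,-150,0,0],[0,0,-150,0,0]]'
python3 to.py .427 .178 .2 73.8
```

```text
clock: 4.7
tcp_pos: [0.5472, -0.2971, 0.2359]
orientation: [0.001, 0.815, 0.579, 0.0]
wrist_force: [-0.8, -0.6, 0.2]
finger_gap: 0.008
grip_force: 24.8
[ 409.1 -269.7   35.6] turn 1.519 tcp [ 0.5472 -0.2971  0.2359] yaw -19.19 z [ 1.1e-03 -5.0e-04 -1.0e+00] q6 1.2794932681595523 F [-0.79 -0.58  0.17] gap 0.007957245832256259 grip 24.834157526493073 t 4.7
```

```bash

python3 -m handwheel '[[35,-23,0,-0.14,0],[80,-53,0,-0.28,0],[125,-82,0,-0.42,0],[165,-109,0,-0.56,0],[205,-135,0,-0.7,0],[245,-161,0,-0.84,0],[285,-188,0,-0.98,0],[320,-211,0,-1.12,0]]'
python3 to.py .427 .178 .236 73.8
```

```text
clock: 5.5
tcp_pos: [0.4507, 0.0769, 0.2342]
orientation: [-0.001, 0.38, 0.925, -0.0]
wrist_force: [0.2, -0.4, -0.3]
finger_gap: 0.008
grip_force: 24.8
[87.9 55.3 -1.7] turn -0.497 tcp [0.4507 0.0769 0.2342] yaw 45.34 z [-2.7e-03  5.0e-04 -1.0e+00] q6 0.7722208182540401 F [ 0.23 -0.42 -0.26] gap 0.007994528220116615 grip 24.830826222896576 t 5.5
```

```bash

python3 -m handwheel '[[20,12,0,-0.14,0],[45,28,0,-0.28,0],[70,44,0,-0.42,0],[85,53,0,-0.497,0],[85,53,0,-0.497,0],[85,53,0,-0.497,0],[85,53,0,-0.497,0]]' >/dev/null
python3 to.py .427 .178 .16 73.8
python3 - <<'E'
from h import *
a=imaging.read_camera('top');b=imaging.read_camera('scene')
cv2.imwrite('pics/d.png',np.hstack([cv2.resize(a['color'][170:300,120:280],(400,325)),cv2.resize(b['color'][60:250,130:300],(290,325))]))
E
```

```text
[ 4.6  5.3 75.1] turn -0.008 tcp [0.43   0.1717 0.2351] yaw 73.35 z [-1.2e-03 -4.0e-04 -1.0e+00] q6 0.4968956887118679 F [0.36 0.64 0.38] gap 0.00803351226603205 grip 24.830331802368164 t 6.2
```

View pics/d.png

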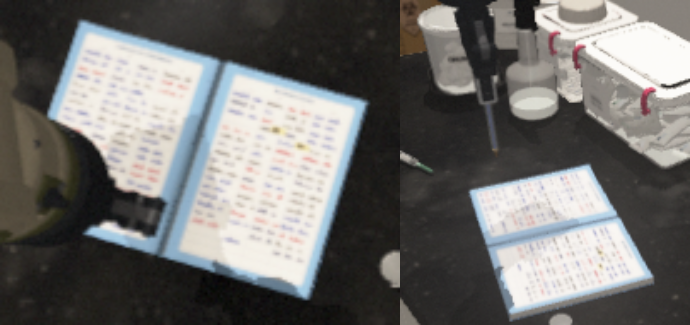

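The pen hangs about upright in the fingers (scene crop, lower end at (494,150)). In the top crop the fold runs from (222,63) to (163,257).

```bash
python3 - <<'E'
from h import *
a=imaging.read_camera('top')
P=plane(a,[[120+222/2.5,170+63/2.5],[120+163/2.5,170+257/2.5]],.013);print(P,P.mean(0),np.degrees(np.arctan2(*(P[0]-P[1])[[1,0]])))
b=imaging.read_camera('scene')
P=plane(b,[[130+615*0+ (617-400)*170/290,60+215*190/325],[130+(487-400)*170/290,60+245*190/325]],.013);print(P,P.mean(0))
p=[[130+(494-400)*170/290,60+150*190/325]]
for z in(.13,.15,.17):print(plane(b,p,z))
E
python3 to.py .427 .178 .12 73.8
```

```text
[[0.58628846 0.13013566 0.013     ]
 [0.39769244 0.18016581 0.013     ]] [0.49199045 0.15515073 0.013     ] -14.857045549950778
[[0.5855146  0.12883689 0.013     ]
 [0.39802333 0.18206059 0.013     ]] [0.49176896 0.15544874 0.013     ]
[[0.44900548 0.22270753 0.13      ]]
[[0.43629523 0.19214343 0.15      ]]
[[0.42358497 0.16157934 0.17      ]]
[  5.    5.1 115.7] turn -0.008 tcp [0.4303 0.1717 0.2357] yaw 73.35 z [-1.e-04  0.e+00 -1.e+00] q6 0.4965156911845134 F [ 0.33 -0.6  -0.57] gap 0.00805441138748423 grip 24.830654561519623 t 6.4
```

```bash

python3 -m handwheel '[[10,0,40,-0.012,0],[10,0,80,-0.012,0],[10,0,115,-0.012,0],[10,0,133,-0.012,0],[10,0,133,-0.012,0],[10,0,133,-0.012,0]]' | grep -E 'tcp|wrist'
for i in 1; do python3 -m handwheel '[[0,0,2,0,0],[0,0,4,0,0],[0,0,4,0,0]]' | grep -E 'tcp|wrist'
done
python3 to.py .42 .175 .094 74
python3 - <<'E'
from h import *
b=imaging.read_camera('scene')
cv2.imwrite('pics/e.png',cv2.resize(b['color'][100:230,140:300],(800,600)[:2],interpolation=2))
E
```

```text
tcp_pos: [0.4209, 0.1749, 0.1033]
wrist_force: [0.7, -0.1, 0.2]
tcp_pos: [0.4212, 0.1753, 0.0995]
wrist_force: [-0.3, 0.4, 0.2]
[ 1.  -0.6  5.5] turn 0.002 tcp [0.4212 0.1753 0.0995] yaw 74.14 z [ 1.5e-03  4.0e-04 -1.0e+00] q6 0.4949913983267086 F [-0.27  0.4   0.19] gap 0.008141934705806929 grip 24.829376935958862 t 7.3
```

View pics/e.png

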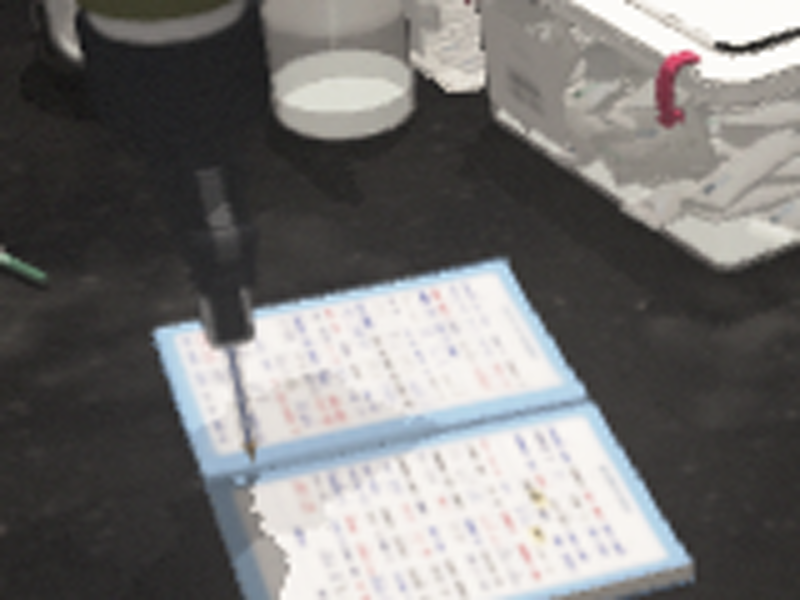

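The pen is upright, its tip at (252,458) in the crop, just above the fold near the booklet's near edge. Next: touch down.

```bash

python3 -m handwheel '[[0,0,2,0,0],[0,0,4,0,0],[0,0,4,0,0]]' | grep -E 'tcp|wrist'
python3 -m handwheel '[[0,0,1,0,0],[0,0,2,0,0],[0,0,2,0,0]]' | grep -E 'tcp|wrist'
```

```text
tcp_pos: [0.4203, 0.1752, 0.0946]
wrist_force: [0.2, -0.1, 0.5]
tcp_pos: [0.4209, 0.1753, 0.0937]
wrist_force: [-2.4, -0.6, 8.0]
```

```bash

python3 -m handwheel '[[-4,0,0,0,0],[-9,0,0.4,0,0],[-13,0,0.9,0,0],[-17,0,1.5,0,0],[-22,0,2.4,0,0],[-26,0,3.4,0,0],[-30,0,4.7,0,0],[-34,0,6,0,0]]' | grep -E 'tcp|wrist|gap|grip'
python3 - <<'E'
from h import *
b=imaging.read_camera('scene')
cv2.imwrite('pics/f.png',cv2.resize(b['color'][100:230,140:300],(560,455),interpolation=2))
E
```

```text
tcp_pos: [0.4532, 0.1659, 0.0872]
wrist_force: [-2.2, -0.4, 4.9]
finger_gap: 0.0084
grip_force: 26.0
```

View pics/f.png

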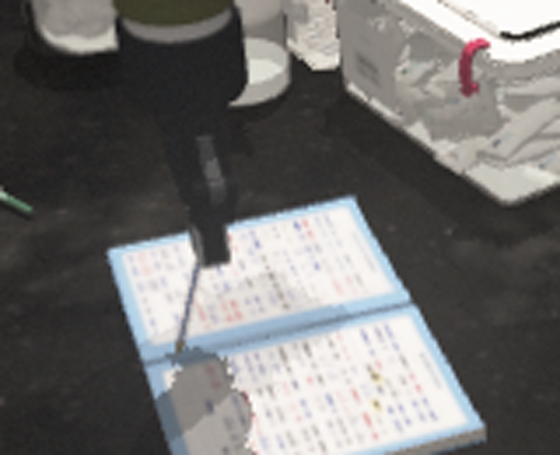

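The pen is swinging: tip still at (180,350) in the crop, where it touched down. Continue.

```bash

python3 -m handwheel '[[-4,0,1.6,0,0],[-8,0,3.4,0,0],[-12,0,5.3,0,0],[-16,0,7.4,0,0],[-19.6,0,9.7,0,0],[-23,0,12.1,0,0],[-26.7,0,14.7,0,0],[-30,0,17.4,0,0]]' | grep -E 'tcp|wrist|gap|grip'
python3 -m handwheel '[[-3.3,0,2.9,0,0],[-6.4,0,5.9,0,0],[-9.4,0,9.1,0,0],[-12.3,0,12.3,0,0],[-15,0,15.7,0,0],[-17.6,0,19.3,0,0],[-20,0,22.9,0,0],[-22.3,0,26.6,0,0]]' | grep -E 'tcp|wrist|gap|grip'
```

```text
tcp_pos: [0.4828, 0.1576, 0.0698]
wrist_force: [-1.1, -1.1, 5.5]
finger_gap: 0.0084
grip_force: 27.1
tcp_pos: [0.5049, 0.1515, 0.0431]
wrist_force: [1.6, -1.6, 4.8]
finger_gap: 0.0081
grip_force: 26.8
```

```bash

python3 -m handwheel '[[-2,0,3.8,0,0],[-4,0,7.7,0,0],[-5.8,0,11.7,0,0],[-7.4,0,15.8,0,0],[-8.8,0,19.9,0,0],[-9.8,0,23.5,0,0],[-10,0,24.5,0,0],[-10,0,24.5,0,0]]' | grep -E 'tcp|wrist|gap|grip'
python3 - <<'E'
from h import *
a=imaging.read_camera('top');b=imaging.read_camera('scene')
cv2.imwrite('pics/g.png',np.hstack([cv2.resize(a['color'][170:300,120:280],(400,325)),cv2.resize(b['color'][120:250,160:290],(325,325),interpolation=2)]))
E
```

```text
tcp_pos: [0.5127, 0.149, 0.0179]
wrist_force: [1.3, -0.7, 2.2]
finger_gap: 0.0082
grip_force: 25.4
```

View pics/g.png

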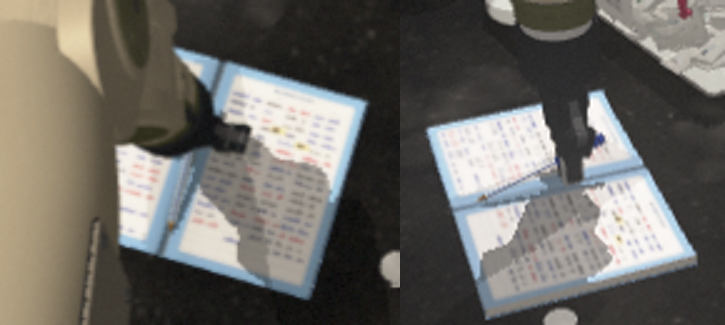

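The pen lies along the fold, about 15° from flat, tip at (170,228) in the top crop. Lower a little, release, withdraw.

```bash

python3 -m handwheel '[[-0.3,0,2,0,0],[-0.3,0,2,0,0],[-0.3,0,2,0,0.1],[-0.3,0,2,0,0.2],[-0.3,0,2,0,0.35],[-0.3,0,2,0,0.5],[-0.3,0,2,0,0.5],[-0.3,0,2,0,0.5]]' | grep -E 'tcp|wrist|gap|grip'
python3 -m handwheel '[[0,0,-10,0,0.5],[0,0,-30,0,0.5],[0,0,-60,0,0.5],[0,0,-100,0,0.5],[0,0,-140,0,0.5],[0,0,-160,0,0.5],[0,0,-160,0,0.5]]' | grep -E 'tcp|wrist|gap|grip'
python3 -m handwheel '[[30,-40,0,0,0.5],[60,-80,0,0,0.5],[90,-120,0,0,0.5],[90,-160,0,0,0.5],[90,-200,0,0,0.5],[90,-200,0,0,0.5],[90,-200,0,0,0.5]]' | grep -E 'tcp|wrist|gap|grip'
python3 - <<'E'
from h import *
a=imaging.read_camera('top');b=imaging.read_camera('scene')
cv2.imwrite('pics/i.png',np.hstack([cv2.resize(a['color'][170:300,120:280],(400,325)),cv2.resize(b['color'][120:300,160:400],(390,325),interpolation=2)]))
E
```

```text
tcp_pos: [0.5134, 0.1488, 0.0163]
wrist_force: [0.1, 0.5, 0.2]
finger_gap: 0.043
grip_force: 0.0
tcp_pos: [0.5159, 0.1492, 0.181]
wrist_force: [0.8, 0.3, -0.2]
finger_gap: 0.0428
grip_force: 0.0
tcp_pos: [0.3716, -0.0196, 0.1759]
wrist_force: [-0.4, 0.1, 0.0]
finger_gap: 0.0428
grip_force: 0.0
```

View pics/i.png

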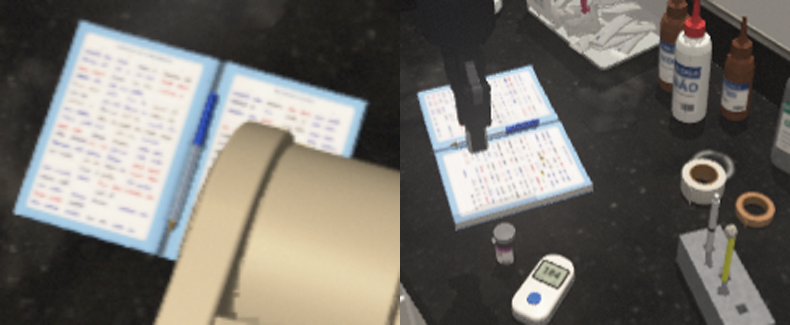

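The pen lies flat in the fold from (214,94) to (171,228) in the top crop, so its middle is on the fold's middle. The pencil and penlight still stand.

```bash
python3 -c "
from workcell import workorder
print(workorder.hand_in())"
```

```text
the job is handed in; nothing more can be done
None
```

The job is handed in: in the last picture the pen lies flat along the fold with its middle on the middle of the booklet, and the pencil and penlight still stand in the stand; the hand-in gave no verdict.

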